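# Hold the specimen flask down in the sprung viewing cradle

### The job

Lift the round flask with the beetle out of its cork ring, keeping it upright, seat its bulb in the sprung steel ring of the viewing cradle and press it straight down until the ring is fully home against its stop, without the gripper touching the cradle. Keep it down there for at least three seconds for the exposure, and finish while still holding it pressed fully down: do not let go or ease off. Leave the conical flask, the jar and the insect tray where they are.

Things in the scene. Friction and masses are not known exactly. Their poses are not given: they have to be found in the camera images.
- flask: loose round-bottomed glass flask, 0.13 to 0.21 kg, 128 mm tall: ball-shaped bulb of 64 mm diameter with a beetle and white plaster foot inside, straight neck of 26 mm diameter from 61 to 110 mm above the bottom, lip 33 mm wide up to 114 mm, then a fixed cork stopper 27 mm wide. Origin at the bulb's bottom, z up along the neck. Starts upright in the cork ring, bottom 19 mm above the table
- bulb_center (a point): centre of the flask's bulb, 32 mm above the flask's bottom on its axis
- neck_grip (a point): a good place to grip the flask: on its axis, in the middle of the neck, 88 mm above the flask's bottom
- cork_ring: loose cork ring in which the round flask sits at the start, 80 mm outside and 48 mm inside diameter, 30 mm high; origin at the centre of its underside on the table
- cradle: fixed viewing cradle: dark steel base 130 x 130 x 12 mm, three short posts with springs carrying the sprung ring. On its -y side a small horizontal imaging lens (top 94 mm above the table, front 93 mm from the ring's axis) looks at the ring's axis. Origin at the centre of the base's underside, directly below the ring, z up
- cradle_ring (a joint): how far the sprung ring is pressed down, in m: 0 up (rest), 0.018 fully down on its stop. The spring pushes up with about 4 N at 0 and 13 N at 0.018; the flask's own weight does not move it
- ring_center (a point): centre of the sprung ring, moves with it: 65 mm above the table at rest, 47 mm fully down. The ring is 8 mm thick round steel wire, a circle of 50 mm diameter over the wire's middle (42 mm opening), on three arms reaching 54 mm from the axis. A seated bulb has its centre 26 mm above this point (flask's bottom 6 mm below it)
- conical_flask: loose bystander: flat-bottomed conical glass flask with a stopper, 72 mm in diameter at the foot, 113 mm tall; origin at the centre of its underside
- jar: loose bystander: amber glass jar with a steel lid, 60 mm in diameter, 85 mm tall; origin at the centre of its underside
- insect_tray: loose bystander: open wooden tray of pinned beetles, 100 (x) x 160 (y) x 45 mm; origin at the centre of its underside
There are look-alikes about, which are no part of the job. Of the things that look like the cork_ring, the middle-sized one is meant.

How it is judged:
By the outcome, as a careful person would: the job done as asked, in the order asked, and still so for the second after the job is handed in, while the arm keeps its last pose, push and grip.
It also fails if it takes over 48 s, if anything falls off the work surface, if the arm or the gripper's body presses on something with over 40 N, if the wrist force passes 120 N, or if a joint passes its speed limit or range.

### The arm

A 6-joint arm with a two-finger parallel gripper is mounted at the origin on the work surface. World frame = base frame: x ahead of the robot, y to its left, z up, the work surface at z = 0. Lengths are in m, angles in rad, forces in N, time in s.
With the tool pointing down it reaches from about 0.3 to 0.875 m from the base axis. Payload 6.4 kg.
Tool frame: the origin (TCP) lies midway between the tips of the shut fingers; the grasp point (between the pads) lies ctrl.grip_depth behind it (ctrl.grip_depth is the distance from the TCP to the grasp point, in m); x points along the fingers, y is the direction in which the jaws open and shut, and the axes are right-handed (so a half turn about x gives the same grasp; the last joint's range is limited). The gripper opens to 85 mm and grips with 20 to 120 N. Pads are 22 mm wide; open, the fingers measure 114 mm over their backs; the gripper's body (76 mm by 85 mm) begins 54 mm behind the grasp point. The pads swing forward as they close: fully open they stand 13 mm farther back than shut.
Start: joints at [-1.416, 0.181, 1.607, -0, 1.354, -0.206], TCP at [0.203, -0.538, 0.231] pointing down, gripper open.
Joint ranges: [-2.99, 2.99], [-0.89, 2.07], [0.3, 2.58], [-1.14, 4.28], [0, 2.63], [-3.12, 3.12]. Speed limits (rad/s): [2.57, 2.57, 3.01, 3.14, 3.14, 3.14].

### API

Orientations are given as a unit quaternion [w, x, y, z].
In Python, from bench import ctrl gives the robot as it stands.
- The arm moves only by the tool carry_out, never from a script. Its argument "motion" is one flat list of numbers, 7 for each row, row after row: the turn, a rotation vector about the tool's x, y, z in degrees, then the shift along the tool's x, y, z in m, then the gripper's target within -1 to 1 (shut at 1, half-way at 0, fully open at -1). A call has 1 to 10 rows; each row shifts and turns the pose as measured when the row begins, along the tool's axes as they then stand; what a row does not reach is not made up. A row lasts 1/10 s, in which the tool goes at most 50 mm and 8.59 degrees, less where a joint would pass 70% of its speed; a pose out of reach is approached as far as the arm can. A call with a gripper value outside its range is refused whole. The fingers move at their own pace and stop on an object; the grip force is fixed at half the most. Time passes only in rows, so rows that do not move let the fingers close. It gives the time, the measured TCP pose, the force and the opening at its end, in the units of the state.
- ctrl.get_obs(): the state, without advancing time (a new reading comes with each control period).
- ctrl.camera(name): name is "side" or "top" or "wrist"; returns the picture (384x512x3 uint8, blue, green, red); there is no depth.
- ctrl.camera_params(name): a dict with "mtx" (3x3 intrinsics, pixels), "pose" (4x4, takes a point from camera to world coordinates); the wrist camera has in their place "hand_eye" (4x4, takes a point from camera to tool coordinates, whose origin is the TCP and whose axes are the tool frame's). Camera axes: x right, y down, z forward; pixel columns grow to the right and rows downward; lengths in m; the calibration is good to about 2 mm. A picture is of the moment at which its call begins: read the wrist's pose just before it. camera_params takes no time and is no camera call.
- ctrl.hand_in(): hands the job in, once; it reports no verdict.
Trained networks look in the newest picture that a camera, given by its name, has taken for a name from the list of things; names that differ only in an ending like _2 or _b are one class to them, and where a whole thing is asked for, a point or a joint stands for the part that bears it (a point fixed in the world has none). Each returns a list of dicts, best first, with "conf" (0 to 1); they miss things now and then, are a little off and sometimes report something else, mostly with a low value. They report only what shows in the picture. A call takes as long as a camera call. They do not tell look-alikes from the thing itself.
- ctrl.boxes_of(camera, thing): "point" ([x, y, z] in m, in the coordinates of the camera as it stood for that picture, good to about 4 mm: the middle of the surface that is visible of it).
- ctrl.trace(camera, thing): "pixels" (384x512 bool, what is visible of it).
- ctrl.landmark_of(camera, thing): "point" ([x, y, z] in m, in the coordinates of the camera as it stood for that picture, good to about 4 mm: a listed point, or the origin of a listed thing).
The state is a dict: "time_s": time; "q": joint angles; "dq": joint speeds; "joint_efforts": joint torques, N m; "eef_pos": TCP position; "eef_rot": TCP orientation; "wrist_force": force on the tool from outside, world axes, zero at the start; "torque": the same for the moment, N m; "opening": opening from 0.0 (shut) to 1.0 (fully open).
Only numpy, scipy, OpenCV 4.12 (cv2) and the standard library are available. Lean on these libraries where they do the work, as an engineer would, in place of code of your own. Each camera call takes 0.05 s, during which the arm holds its last target. There are 200 camera calls.

## Working session

There is one attempt and no reset: what is moved stays moved. The work goes in short steps, Python scripts to look and compute and a tool call to move; the robot and the scene stay as the last step left them, time stands still between calls to the robot, and variables do not carry over. Pictures are saved under pics/ and viewed, about 8 in all and at most 12, crops included, and the job is handed in when it is done.

Besides the shell and the picture viewer there is one more tool, called as name(argument=value, ...) on one line, values as JSON. carry_out: Moves the arm, as the interface text tells. Its arguments: {"type":"object","properties":{"motion":{"type":"array"}},"required":["motion"]}

```bash
mkdir -p pics
cat > h.py <<'E'
import numpy as np, cv2
from bench import ctrl
from scipy.spatial.transform import Rotation as R
def campose(n):
    p=ctrl.camera_params(n)
    if n!='wrist': return np.array(p['pose']),np.array(p['mtx'])
    o=ctrl.get_obs(); T=np.eye(4); q=o['eef_rot']; T[:3,:3]=R.from_quat([q[1],q[2],q[3],q[0]]).as_matrix(); T[:3,3]=o['eef_pos']
    return T@np.array(p['hand_eye']),np.array(p['mtx'])
def w(T,p): return (T@np.r_[p,1])[:3]
def toolof():
    o=ctrl.get_obs(); q=o['eef_rot']; return R.from_quat([q[1],q[2],q[3],q[0]]).as_matrix(),np.array(o['eef_pos'])
E
python3 - <<'E'
from h import *
o=ctrl.get_obs(); print(o,ctrl.grip_depth); print(toolof()[0].round(3))
im={}
for n in ['side','top']:
    T,K=campose(n); im[n]=ctrl.camera(n)
    print(n,T.round(3).tolist(),K.round(1).tolist())
    for t in ['flask','neck_grip','bulb_center','cork_ring','cradle','ring_center','conical_flask','jar','insect_tray']:
        print(n,t,[(round(d['conf'],2),w(T,d['point']).round(3).tolist()) for d in ctrl.landmark_of(n,t)])
    cv2.imwrite(f'pics/{n}0.png',im[n])
print(ctrl.get_obs()['time_s'])
E
```

```text
{'time_s': 0.0, 'q': array([-1.41629003e+00,  1.81531485e-01,  1.60803207e+00,  2.41499399e-05,
        1.35381284e+00, -2.06294566e-01]), 'dq': array([ 0.00060348, -0.00163498,  0.00089408,  0.00080368,  0.00025935,
        0.00028669]), 'joint_efforts': array([ 4.94397882e-04, -4.44866073e+01, -3.51340520e+01, -3.72137592e-04,
        8.95840436e-03, -4.20328774e-06]), 'eef_pos': array([ 0.20292604, -0.53739651,  0.23037791]), 'eef_rot': array([ 0.1262395 ,  0.69565652,  0.12749994, -0.69560719]), 'wrist_force': array([-0.42859759,  0.16878858,  1.02466636]), 'torque': array([-0.00058763, -0.04049438,  0.04085094]), 'opening': 0.9999359711197751} 0.0187
[[-0.     0.353 -0.936]
 [ 0.002 -0.936 -0.353]
 [-1.    -0.002 -0.   ]]
side [[-0.714, -0.546, 0.438, 0.057], [-0.7, 0.541, -0.466, 0.593], [0.017, -0.639, -0.769, 0.901], [0.0, 0.0, 0.0, 1.0]] [[468.4, 0.0, 255.4], [0.0, 468.4, 192.4], [0.0, 0.0, 1.0]]
side flask [(0.82, [0.47, 0.357, 0.022])]
side neck_grip [(0.74, [0.471, 0.348, 0.105])]
side bulb_center [(0.92, [0.472, 0.354, 0.053]), (0.29, [0.471, 0.349, -0.001])]
side cork_r
[... 413 characters left out ...]
0.011, 0.107], [0.012, -0.085, -0.996, 1.336], [0.0, 0.0, 0.0, 1.0]] [[471.1, 0.0, 246.0], [0.0, 471.1, 195.9], [0.0, 0.0, 1.0]]
top flask [(0.72, [0.472, 0.351, 0.018]), (0.63, [0.567, -0.154, 0.069])]
top neck_grip [(0.58, [0.469, 0.349, 0.106]), (0.23, [0.562, -0.15, 0.065])]
top bulb_center [(0.57, [0.47, 0.352, 0.051])]
top cork_ring [(0.72, [0.332, 0.392, 0.001]), (0.62, [0.589, 0.298, -0.002]), (0.55, [0.47, 0.35, 0.001]), (0.36, [0.566, -0.152, 0.065])]
top cradle [(0.74, [0.565, -0.157, 0.002])]
top ring_center [(0.74, [0.57, -0.151, 0.068])]
top conical_flask [(0.87, [0.438, 0.099, 0.002])]
top jar [(0.72, [0.615, 0.15, -0.003])]
top insect_tray [(0.96, [0.727, -0.099, 0.001])]
1.0
```

View pics/side0.png

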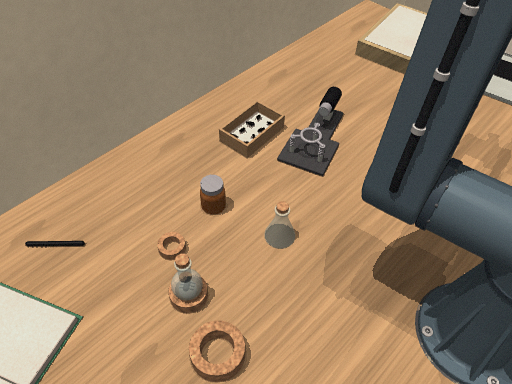

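View pics/top0.png

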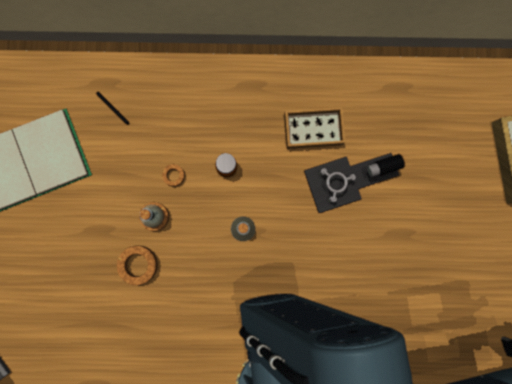

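The side view shows the flask at (188,290), standing in the middle-sized cork ring. The cradle ring is at (312,135), with its lens up and to the right of it. The top view agrees: flask (154,216), ring (337,182), lens (395,165), and the cradle yawed about 18°. The networks match both pictures, so I'm moving towards the flask.

carry_out(motion=[0,0,0,0,-0.033,-0.036,-1,0,0,0,0,-0.033,-0.036,-1,0,0,0,0,-0.033,-0.036,-1,0,0,0,0,-0.033,-0.036,-1,0,0,0,0,-0.033,-0.036,-1,0,0,0,0,-0.033,-0.036,-1,0,0,0,0,-0.033,-0.036,-1,0,0,0,0,-0.033,-0.036,-1,0,0,0,0,-0.033,-0.036,-1,0,0,0,0,-0.033,-0.036,-1])

```text
time_s: 2.0
eef_pos: [0.4275, -0.0965, 0.2315]
eef_rot: [0.125, 0.698, 0.12, -0.695]
wrist_force: [0.9, -0.8, 0.2]
opening: 1.001
```

carry_out(motion=[0,0,0,0,-0.037,-0.0175,-1,0,0,0,0,-0.037,-0.0175,-1,0,0,0,0,-0.037,-0.0175,-1,0,0,0,0,-0.037,-0.0175,-1,0,0,0,0,-0.037,-0.0175,-1,0,0,0,0,-0.037,-0.0175,-1,0,0,0,0,-0.037,-0.0175,-1,0,0,0,0,-0.037,-0.0175,-1,0,0,0,0,-0.037,-0.0175,-1,0,0,0,0,-0.037,-0.0175,-1])

```text
time_s: 3.0
eef_pos: [0.4666, 0.3302, 0.2324]
eef_rot: [0.126, 0.701, 0.121, -0.692]
wrist_force: [0.8, -1.2, -0.2]
opening: 1.001
```

Run:
```python
from h import *
T,K=campose('wrist'); im=ctrl.camera('wrist'); cv2.imwrite('pics/w1.png',im)
Rm,p=toolof(); print(p.round(4),Rm.round(3).tolist()); print(T.round(3).tolist())
for t in ['flask','neck_grip','bulb_center','cork_ring']:
    for d in ctrl.landmark_of('wrist',t):
        q=w(T,d['point']); print(t,round(d['conf'],2),q.round(4),'tool',(Rm.T@(q-p)).round(4))
print(ctrl.get_obs()['time_s'])
```

```text
[0.4664 0.3355 0.2324] [[0.015, 0.346, -0.938], [-0.002, -0.938, -0.346], [-1.0, 0.007, -0.013]]
[[0.342, -0.901, -0.266, 0.536], [-0.94, -0.325, -0.107, 0.357], [0.009, 0.287, -0.958, 0.376], [0.0, 0.0, 0.0, 1.0]]
flask 0.97 [0.4676 0.3499 0.0171] tool [ 0.2152 -0.0145 -0.0033]
flask 0.19 [0.4359 0.1018 0.0023] tool [0.23   0.2072 0.1125]
neck_grip 0.71 [0.4716 0.3511 0.1091] tool [ 0.1234 -0.0136 -0.0087]
bulb_center 0.74 [0.4654 0.3548 0.0522] tool [ 0.1801 -0.0196 -0.0034]
cork_ring 0.94 [5.859e-01 3.025e-01 1.000e-04] tool [ 0.234   0.0708 -0.0977]
cork_ring 0.68 [ 0.3313  0.3895 -0.0005] tool [ 0.2307 -0.0989  0.1112]
3.25
```

View pics/w1.png

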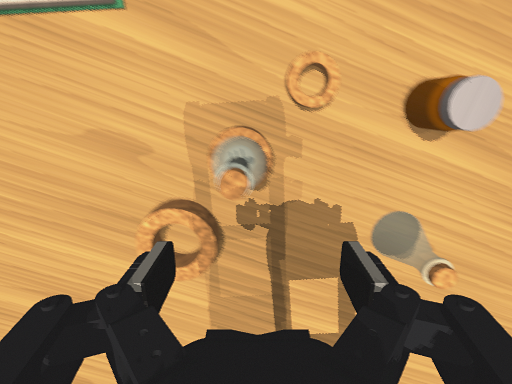

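The wrist view shows the flask stopper at (235,182) and its ring around (243,155). The fingers are clear of it, and the conical flask and jar are well to the right. I'm centring the tool and levelling it.

carry_out(motion=[0,-0.4,-0.15,0,-0.0065,-0.0045,-1,0,-0.4,-0.15,0,-0.0065,-0.0045,-1,0,0,0,0,0,0,-1])

```text
time_s: 3.55
eef_pos: [0.4715, 0.3417, 0.2324]
eef_rot: [-0.124, -0.695, -0.12, 0.698]
wrist_force: [0.2, 0.1, 0.4]
opening: 1.001
```

Run:
```python
from h import *
T,K=campose('wrist'); im=ctrl.camera('wrist')
Rm,p=toolof(); print(p.round(4),Rm.round(3).tolist())
for t in ['flask','neck_grip','bulb_center']:
    for d in ctrl.landmark_of('wrist',t):
        q=w(T,d['point']); print(t,round(d['conf'],2),q.round(4),'tool',(Rm.T@(q-p)).round(4))
o=ctrl.get_obs();print(o['time_s'],o['q'].round(2))
```

```text
[0.4714 0.3414 0.2324] [[-0.002, 0.34, -0.94], [-0.007, -0.94, -0.34], [-1.0, 0.006, 0.005]]
flask 0.83 [0.4674 0.3503 0.0194] tool [ 0.2129 -0.011  -0.0003]
flask 0.28 [0.4676 0.3508 0.1072] tool [ 0.1251 -0.0108 -0.0002]
neck_grip 0.68 [0.4701 0.351  0.1089] tool [ 0.1234 -0.0101 -0.0026]
bulb_center 0.63 [0.466  0.3556 0.0517] tool [ 0.1805 -0.0162 -0.0006]
3.75 [ 0.43  0.2   1.58 -0.01  1.36  1.65]
```

carry_out(motion=[0,0.25,-0.34,0,-0.01,-0.0015,-1,0,0,0,0.03,0,0,-1,0,0,0,0.03,0,0,-1,0,0,0,0.03,0,0,-1,0,0,0,0.025,0,0,-1,0,0,0,0.02,0,0,-1,0,0,0,0,0,0,-1])

```text
time_s: 4.45
eef_pos: [0.4693, 0.3556, 0.0952]
eef_rot: [0.12, 0.699, 0.124, -0.694]
wrist_force: [-0.5, 0.5, 0.5]
opening: 1.001
```

Run:
```python
from h import *
Rm,p=toolof(); print(p.round(4),Rm.round(3).tolist())
T,K=campose('wrist'); im=ctrl.camera('wrist'); cv2.imwrite('pics/w2.png',im)
for c in ['wrist','side']:
  if c=='side': ctrl.camera(c); T,K=campose(c)
  for t in ['flask','neck_grip','bulb_center']:
    for d in ctrl.landmark_of(c,t):
        q=w(T,d['point']); print(t,round(d['conf'],2),q.round(4),'tool',(Rm.T@(q-p)).round(4))
```

```text
[0.4693 0.3556 0.0952] [[0.005, 0.34, -0.941], [0.006, -0.941, -0.34], [-1.0, -0.004, -0.007]]
flask 0.72 [0.466  0.3522 0.017 ] tool [0.0781 0.0023 0.0047]
neck_grip 0.95 [0.4707 0.3494 0.1109] tool [-0.0157  0.0062  0.0007]
bulb_center 0.69 [0.4676 0.3535 0.0513] tool [0.0439 0.0016 0.0027]
flask 0.63 [0.4693 0.3561 0.0199] tool [ 0.0754 -0.0002  0.0003]
flask 0.2 [ 0.4681  0.3512 -0.0008] tool [0.0959 0.004  0.0033]
neck_grip 0.7 [0.4695 0.3488 0.1084] tool [-0.0132  0.0063  0.0021]
bulb_center 0.87 [0.4697 0.3511 0.0507] tool [0.0445 0.0045 0.0015]
```

View pics/w2.png

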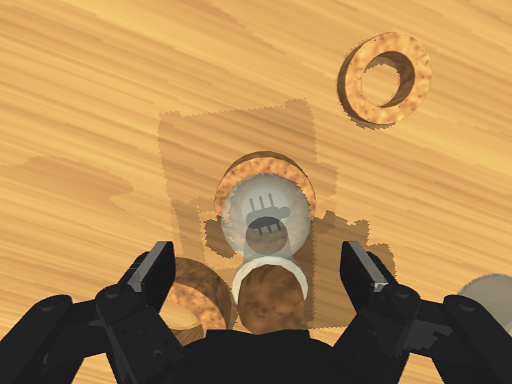

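The flask neck sits between the fingers, with its stopper at column 270 and the finger midpoint at about 258, so I'm shifting +4 mm in tool y, going down slightly, levelling, then closing.

carry_out(motion=[0,-0.38,0.22,0.006,0.004,0.0015,-1,0,0,0,0,0,0,-1,0,0,0,0,0,0,-1])

```text
time_s: 5.15
eef_pos: [0.4733, 0.3522, 0.0945]
eef_rot: [0.121, 0.7, 0.123, -0.693]
wrist_force: [0.4, 1.1, -0.4]
opening: 1.003
```

Run:
```python
from h import *
Rm,p=toolof(); print(p.round(4),Rm.round(4).tolist())
```

```text
[0.4733 0.3522 0.0945] [[0.0091, 0.3394, -0.9406], [0.0036, -0.9406, -0.3394], [-1.0, -0.0003, -0.0098]]
```

carry_out(motion=[0,-0.5,0,0.004,0,0.003,-1,0,0,0,0,0,0,-1])

```text
time_s: 5.35
eef_pos: [0.4702, 0.351, 0.0901]
eef_rot: [0.122, 0.697, 0.122, -0.697]
wrist_force: [0.1, -0.1, 0.1]
opening: 0.998
```

Run:
```python
from h import *
Rm,p=toolof(); print(p.round(4),Rm.round(4).tolist())
```

```text
[0.4702 0.351  0.0901] [[-0.0, 0.3392, -0.9407], [0.0003, -0.9407, -0.3392], [-1.0, -0.0003, -0.0001]]
```

Now level and centred. Closing.

carry_out(motion=[0,0,0,0,0,0,1,0,0,0,0,0,0,1,0,0,0,0,0,0,1,0,0,0,0,0,0,1,0,0,0,0,0,0,1,0,0,0,0,0,0,1,0,0,0,0,0,0,1,0,0,0,0,0,0,1])

```text
time_s: 6.15
eef_pos: [0.4702, 0.351, 0.0901]
eef_rot: [-0.122, -0.697, -0.122, 0.697]
wrist_force: [-0.2, -1.1, -0.2]
opening: 0.314
```

Run:
```python
from h import *
Rm,p=toolof(); print(p.round(4),Rm.round(4).tolist(),ctrl.get_obs()['wrist_force'])
```

```text
[0.4702 0.351  0.0901] [[-0.0001, 0.3393, -0.9407], [0.0002, -0.9407, -0.3393], [-1.0, -0.0002, 0.0]] [-0.15419778 -1.14192035 -0.18986597]
```

carry_out(motion=[0,0,0,-0.01,0,0,1,0,0,0,-0.02,0,0,1,0,0,0,-0.03,0,0,1,0,0,0,-0.03,0,0,1,0,0,0,-0.03,0,0,1,0,0,0,-0.02,0,0,1,0,0,0,-0.01,0,0,1,0,0,0,0,0,0,1])

```text
time_s: 6.95
eef_pos: [0.4684, 0.3504, 0.2474]
eef_rot: [-0.122, -0.695, -0.122, 0.698]
wrist_force: [-0.2, 0.2, -1.6]
opening: 0.313
```

Run:
```python
from h import *
Rm,p=toolof(); o=ctrl.get_obs(); print(p.round(4),Rm.round(4).tolist(),o['wrist_force'],o['opening'])
im=ctrl.camera('side'); cv2.imwrite('pics/s2.png',cv2.resize(im[180:384,80:360],None,fx=2,fy=2))
T,K=campose('side')
for t in ['flask','bulb_center','cork_ring']:
    for d in ctrl.landmark_of('side',t):
        q=w(T,d['point']); print(t,round(d['conf'],2),q.round(4),'tool',(Rm.T@(q-p)).round(4))
```

```text
[0.4684 0.3504 0.2474] [[-0.0037, 0.3395, -0.9406], [-0.001, -0.9406, -0.3395], [-1.0, -0.0003, 0.0039]] [-0.15348687  0.16017979 -1.61006081] 0.313462027239871
flask 0.96 [0.4674 0.3551 0.1788] tool [ 0.0686 -0.0047 -0.0009]
bulb_center 0.66 [0.4721 0.351  0.2096] tool [ 0.0378  0.0008 -0.0038]
cork_ring 0.9 [ 0.34    0.3919 -0.0025] tool [ 0.2504 -0.0825  0.1058]
cork_ring 0.67 [ 0.4699  0.3498 -0.003 ] tool [ 0.2504  0.0011 -0.0021]
cork_ring 0.53 [ 0.5889  0.2982 -0.0032] tool [ 0.2503  0.0901 -0.0966]
```

View pics/s2.png

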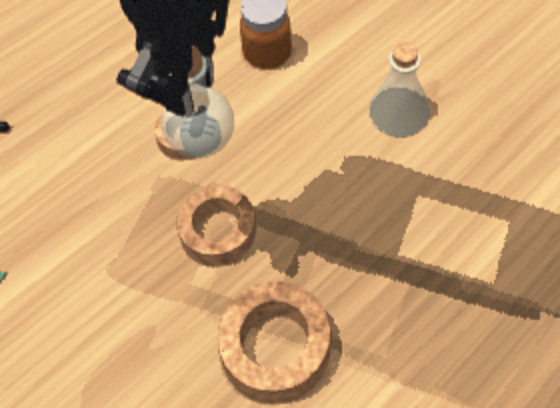

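The crop shows the flask hanging upright in the gripper at (200,120), and its cork ring left behind on the table at (216,222). Moving on to the cradle.

carry_out(motion=[0,0,0,0,0.015,0.0025,1,0,0,0,0,0.03,0.005,1,0,0,0,0,0.04,0.006,1,0,0,0,0,0.04,0.006,1,0,0,0,0,0.04,0.006,1,0,0,0,0,0.04,0.006,1,0,0,0,0,0.04,0.006,1,0,0,0,0,0.04,0.006,1,0,0,0,0,0.03,0.005,1,0,0,0,0,0.02,0.003,1])

```text
time_s: 8.15
eef_pos: [0.5268, -0.0011, 0.232]
eef_rot: [-0.124, -0.685, -0.122, 0.707]
wrist_force: [0.1, -0.1, -1.4]
opening: 0.315
```

Run:
```python
from h import *
Rm,p=toolof(); o=ctrl.get_obs(); print(p.round(4),Rm.round(4).tolist(),o['wrist_force'],o['opening'])
print((Rm.T@(np.array([.566,-.152,p[2]])-p)).round(4))
```

```text
[ 0.5268 -0.0011  0.232 ] [[-0.03, 0.3437, -0.9386], [-0.0084, -0.9391, -0.3436], [-0.9995, -0.0024, 0.0311]] [ 0.14436915 -0.1135612  -1.38590099] 0.31492542021064956
[1.000e-04 1.552e-01 1.510e-02]
```

carry_out(motion=[0,0.6,0.05,0,0.025,0.0025,1,0,0.6,0.05,0,0.035,0.003,1,0,0.6,0.05,0,0.035,0.003,1,0,0,0,0,0.03,0.003,1,0,0,0,0,0.02,0.002,1,0,0,0,0,0.005,0,1,0,0,0,0,0,0,1])

```text
time_s: 8.85
eef_pos: [0.5588, -0.1601, 0.2231]
eef_rot: [-0.119, -0.692, -0.123, 0.701]
wrist_force: [0.3, 0.2, -1.3]
opening: 0.317
```

```bash
cat > s.py <<'E'
from h import *
import sys
Rm,p=toolof(); o=ctrl.get_obs(); print(o['time_s'],p.round(4),Rm[:,0].round(4),o['wrist_force'].round(1),round(o['opening'],3))
print('turn y,z deg', np.degrees(np.cross([1,0,0],Rm.T@[0,0,-1.]))[1:].round(2))
for c in sys.argv[1:]:
  im=ctrl.camera(c); T,K=campose(c); cv2.imwrite(f'pics/{c}_{o["time_s"]:.1f}.png',im)
  for t in ['ring_center','cradle','bulb_center','flask']:
    for d in ctrl.landmark_of(c,t):
        q=w(T,d['point']); print(c,t,round(d['conf'],2),q.round(4),'tool',(Rm.T@(q-p)).round(4))
E
python3 s.py wrist side top
```

```text
8.85 [ 0.5588 -0.1601  0.2231] [-0.013   0.0037 -0.9999] [ 0.3  0.2 -1.3] 0.317
turn y,z deg [0.63 0.45]
wrist cradle 0.65 [ 0.5677 -0.1513 -0.0021] tool [ 0.225  -0.0036 -0.0139]
wrist bulb_center 0.8 [ 0.5517 -0.156   0.1858] tool [ 0.0374 -0.006   0.0049]
wrist bulb_center 0.69 [ 0.5695 -0.1532 -0.002 ] tool [ 0.2249 -0.0012 -0.0148]
wrist flask 0.89 [ 0.558  -0.1598  0.1509] tool [ 0.0722 -0.     -0.0001]
side ring_center 0.65 [ 0.5681 -0.1516  0.0676] tool [ 0.1554 -0.0037 -0.0133]
side ring_center 0.32 [ 0.5591 -0.155   0.1558] tool [ 0.0672 -0.0042 -0.0028]
side cradle 0.72 [ 0.565  -0.1566 -0.0008] tool [ 0.2238  0.0006 -0.0095]
side bulb_center 0.9 [ 0.5603 -0.1536  0.1832] tool [ 0.0398 -0.0054 -0.0041]
side flask 0.79 [ 0.5564 -0.1528  0.1576] tool [ 0.0655 -0.0072 -0.001 ]
side flask 0.69 [ 0.5597 -0.1561  0.1849] tool [ 0.0382 -0.0032 -0.0027]
top ring_center 0.71 [ 0.569  -0.155   0.0674] tool [ 0.1556 -0.0002 -0.013 ]
top ring_center 0.52 [0.4675 0.3501 0.0029] tool [ 0.2232 -0.5094 -0.088 ]
top cradle 0.81 [ 0.5665 -0.1542 -0.0021] tool [ 0.2251 -0.0012 -0.0117]
top flask 0.56 [ 0.5627 -0.161   0.1544] tool [ 0.0686  0.0027 -0.0041]
```

carry_out(motion=[0,0.63,0.45,0,-0.003,-0.01,1,0,0,0,0.02,0,0,1,0,0,0,0.025,0,0,1,0,0,0,0.015,0,0,1,0,0,0,0.008,0,0,1,0,0,0,0,0,0,1])

```text
time_s: 10.2
eef_pos: [0.5722, -0.1516, 0.1554]
eef_rot: [0.123, 0.7, 0.12, -0.694]
wrist_force: [-0.1, 1.2, -1.2]
opening: 0.314
```

```bash
python3 s.py side wrist
python3 - <<'E'
import cv2,glob
a=cv2.imread(sorted(glob.glob('pics/side_9*'))[-1])[90:180,260:380]; b=cv2.imread(sorted(glob.glob('pics/wrist_9*'))[-1])
cv2.imwrite('pics/c3.png',cv2.hconcat([cv2.resize(a,(400,300),interpolation=cv2.INTER_CUBIC),cv2.resize(b,(400,300))]))
E
```

```text
10.2 [ 0.5722 -0.1516  0.1554] [ 0.0093 -0.0025 -1.    ] [-0.1  1.2 -1.2] 0.314
turn y,z deg [-0.45 -0.32]
side ring_center 0.72 [ 0.5668 -0.1483  0.0655] tool [ 0.0898 -0.0054  0.0047]
side cradle 0.59 [ 0.5683 -0.1542  0.002 ] tool [0.1533 0.0003 0.0057]
side bulb_center 0.84 [ 0.5752 -0.151   0.1146] tool [ 0.0408  0.0003 -0.0028]
side flask 0.65 [ 0.5726 -0.1496  0.088 ] tool [ 0.0673 -0.0021 -0.0006]
wrist ring_center 0.72 [4.377e-01 1.023e-01 4.000e-04] tool [ 0.153  -0.2852  0.0421]
wrist cradle 0.77 [ 0.5678 -0.158  -0.0016] tool [0.1569 0.0038 0.0075]
wrist cradle 0.4 [ 0.5729 -0.1529  0.0864] tool [0.0689 0.0011 0.0003]
wrist bulb_center 0.85 [ 0.5718 -0.1492  0.1167] tool [ 0.0386 -0.0026 -0.0001]
wrist flask 0.56 [ 0.5744 -0.1535  0.0847] tool [ 0.0707  0.0022 -0.0009]Traceback (most recent call last):
  File "<stdin>", line 2, in <module>
IndexError: list index out of range
```

carry_out(motion=[0,-0.45,-0.32,0.006,0,0.0055,1,0,0,0,0,0,0,1])

```text
time_s: 10.9
eef_pos: [0.5673, -0.1544, 0.1509]
eef_rot: [0.122, 0.697, 0.121, -0.696]
wrist_force: [-0.4, 1.0, -1.9]
opening: 0.318
```

```bash
python3 s.py side wrist
python3 - <<'E'
import cv2,glob
a=cv2.imread(sorted(glob.glob('pics/side_1*'))[-1])[90:180,260:380]; b=cv2.imread(sorted(glob.glob('pics/wrist_1*'))[-1])
cv2.imwrite('pics/c3.png',cv2.hconcat([cv2.resize(a,(400,300),interpolation=cv2.INTER_CUBIC),cv2.resize(b,(400,300))]))
E
```

```text
10.9 [ 0.5673 -0.1544  0.1509] [ 0.002  -0.0015 -1.    ] [-0.4  1.  -1.9] 0.318
turn y,z deg [-0.08 -0.12]
side ring_center 0.6 [ 0.5668 -0.1542  0.0667] tool [ 0.0842 -0.0006  0.0005]
side cradle 0.71 [ 0.5668 -0.1555 -0.0012] tool [0.1521 0.0005 0.001 ]
side bulb_center 0.93 [ 0.5718 -0.1554  0.1135] tool [ 0.0374  0.0024 -0.0038]
side flask 0.62 [ 0.5685 -0.1514  0.0799] tool [ 0.071  -0.0026 -0.002 ]
side flask 0.37 [ 0.5666 -0.1536  0.1106] tool [ 0.0403 -0.0011  0.0005]
wrist cradle 0.58 [ 0.5661 -0.1539 -0.0016] tool [ 0.1524 -0.0012  0.0012]
wrist bulb_center 0.67 [ 0.5651 -0.1537  0.1112] tool [ 0.0397 -0.0015  0.0019]
wrist flask 0.94 [ 0.5687 -0.1539  0.0805] tool [ 0.0704 -0.0002 -0.0014]
```

View pics/c3.png

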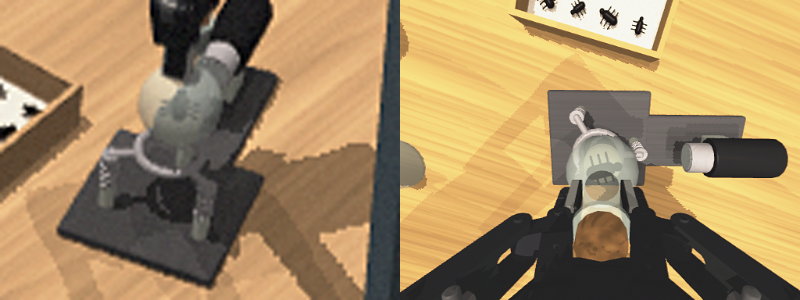

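Left: the bulb hangs centred just above the ring. Right: the bulb at (600,170) is over the ring between the posts, with the lens to the right, clear of the fingers. Next I go down to first contact.

carry_out(motion=[0,0,0,0.008,0,0,1,0,0,0,0.006,0,0,1,0,0,0,0.003,0,0,1,0,0,0,0,0,0,1])

```text
time_s: 11.8
eef_pos: [0.5684, -0.1543, 0.1332]
eef_rot: [0.122, 0.698, 0.12, -0.695]
wrist_force: [0.5, -0.4, -1.3]
opening: 0.313
```

```bash
python3 s.py
```

```text
11.8 [ 0.5684 -0.1543  0.1332] [ 0.0042 -0.0021 -1.    ] [ 0.5 -0.4 -1.3] 0.313
turn y,z deg [-0.18 -0.19]
```

carry_out(motion=[0,-0.18,-0.19,0.003,0,0.001,1,0,0,0,0.003,0,0,1,0,0,0,0.003,0,0,1])

```text
time_s: 12.1
eef_pos: [0.569, -0.1548, 0.126]
eef_rot: [0.122, 0.698, 0.121, -0.696]
wrist_force: [-1.1, 2.4, 5.9]
opening: 0.316
```

```bash
python3 s.py
```

```text
12.1 [ 0.569  -0.1548  0.126 ] [ 3.2e-03 -5.0e-04 -1.0e+00] [-1.1  2.4  5.9] 0.316
turn y,z deg [-0.16 -0.09]
```

carry_out(motion=[0,-0.16,-0.09,0.003,-0.0015,0.001,1,0,0,0,0.004,0,0,1,0,0,0,0.004,0,0,1])

```text
time_s: 12.4
eef_pos: [0.5703, -0.1544, 0.1184]
eef_rot: [0.123, 0.699, 0.12, -0.694]
wrist_force: [-2.0, 2.3, 9.0]
opening: 0.311
```

```bash
python3 s.py
```

```text
12.4 [ 0.5703 -0.1544  0.1184] [ 0.0064 -0.0023 -1.    ] [-2.   2.3  9. ] 0.311
turn y,z deg [-0.3  -0.25]
```

carry_out(motion=[0,-0.3,-0.25,0.003,-0.002,0.0025,1,0,-0.1,-0.1,0.003,0,0.001,1,0,0,0,0.002,0,0,1])

```text
time_s: 12.7
eef_pos: [0.5701, -0.1547, 0.1154]
eef_rot: [0.123, 0.699, 0.12, -0.694]
wrist_force: [-2.4, 4.1, 11.3]
opening: 0.316
```

```bash
python3 s.py
```

```text
12.7 [ 0.5701 -0.1547  0.1154] [ 0.0063 -0.002  -1.    ] [-2.4  4.1 11.3] 0.316
turn y,z deg [-0.3  -0.23]
```

carry_out(motion=[0,-0.3,-0.25,0.004,-0.005,0.002,1,0,-0.3,-0.2,0.004,-0.003,0.002,1,0,0,0,0.004,0,0,1])

```text
time_s: 13.0
eef_pos: [0.57, -0.1512, 0.112]
eef_rot: [0.124, 0.699, 0.119, -0.694]
wrist_force: [-6.9, 5.8, 30.6]
opening: 0.32
```

```bash
python3 s.py
```

```text
13.0 [ 0.57   -0.1512  0.112 ] [ 0.0085 -0.0055 -0.9999] [-6.9  5.8 30.6] 0.32
turn y,z deg [-0.35 -0.46]
```

carry_out(motion=[0,-0.35,-0.4,0.002,-0.001,0.003,1,0,-0.2,-0.2,0.002,0,0.002,1,0,0,0,0.002,0,0.001,1])

```text
time_s: 13.3
eef_pos: [0.5686, -0.1525, 0.1132]
eef_rot: [0.123, 0.699, 0.121, -0.694]
wrist_force: [-1.7, 5.2, 10.9]
opening: 0.313
```

```bash
python3 s.py
```

```text
13.3 [ 0.5686 -0.1525  0.1132] [ 0.0063 -0.0011 -1.    ] [-1.7  5.2 10.9] 0.313
turn y,z deg [-0.32 -0.18]
```

carry_out(motion=[0,-0.3,-0.2,0.005,-0.003,0.002,1,0,-0.2,-0.2,0.004,-0.001,0.002,1,0,-0.1,-0.1,0.004,-0.001,0.001,1])

```text
time_s: 13.6
eef_pos: [0.5702, -0.1514, 0.1122]
eef_rot: [0.124, 0.7, 0.121, -0.693]
wrist_force: [-4.6, 4.9, 22.2]
opening: 0.318
```

```bash
python3 s.py
```

```text
13.6 [ 0.5702 -0.1514  0.1122] [ 0.0116 -0.0028 -0.9999] [-4.6  4.9 22.2] 0.318
turn y,z deg [-0.57 -0.38]
```

carry_out(motion=[0,-0.4,-0.3,0.0045,-0.001,0.002,1,0,-0.3,-0.2,0.0045,-0.001,0.002,1,0,-0.3,-0.2,0.0045,-0.001,0.002,1,0,-0.3,-0.2,0.0045,-0.001,0.002,1,0,-0.3,-0.2,0.0045,-0.001,0.002,1])

```text
time_s: 14.1
eef_pos: [0.5717, -0.1519, 0.1124]
eef_rot: [0.124, 0.699, 0.121, -0.694]
wrist_force: [-6.1, 5.0, 25.4]
opening: 0.311
```

```bash
python3 s.py side
python3 - <<'E'
import cv2,glob
a=cv2.imread(sorted(glob.glob('pics/side_1*'))[-1])[90:180,260:380]
cv2.imwrite('pics/c4.png',cv2.resize(a,(640,480),interpolation=cv2.INTER_CUBIC))
E
```

```text
14.1 [ 0.5717 -0.1519  0.1124] [ 0.0068 -0.0025 -1.    ] [-6.1  5.  25.4] 0.311
turn y,z deg [-0.32 -0.27]
side ring_center 0.45 [ 0.5685 -0.1506  0.0448] tool [ 0.0676 -0.0026  0.0029]
side cradle 0.77 [ 0.568  -0.1546  0.0023] tool [0.1102 0.0008 0.005 ]
side bulb_center 0.6 [ 0.5717 -0.1506  0.0751] tool [ 0.0373 -0.0014 -0.0003]
side flask 0.63 [ 0.568  -0.1471  0.0453] tool [ 0.0671 -0.0061  0.0022]
side flask 0.57 [ 0.5696 -0.1497  0.0758] tool [ 0.0366 -0.003   0.0014]
```

View pics/c4.png

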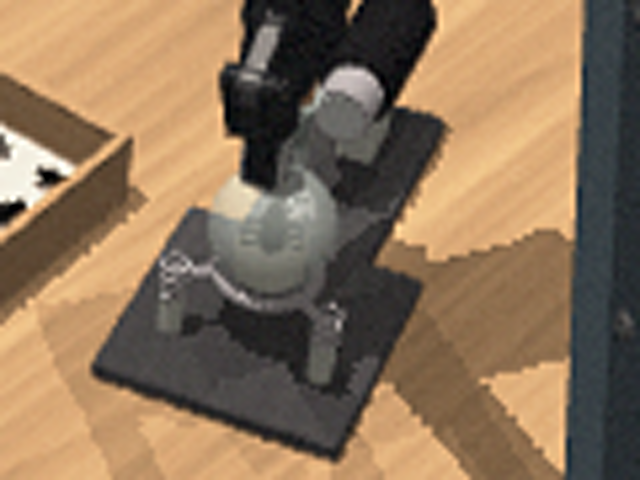

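The crop shows the bulb seated in the ring at (270,230), with the ring pressed down on its posts. The fingers are well above it and clear of the lens. Holding now.

carry_out(motion=[0,-0.3,-0.2,0.005,-0.001,0.004,1,0,-0.3,-0.2,0.005,-0.001,0.004,1,0,-0.3,-0.2,0.005,-0.001,0.004,1,0,-0.3,-0.2,0.005,-0.001,0.003,1,0,-0.3,-0.2,0.005,-0.001,0.003,1])

```text
time_s: 14.85
eef_pos: [0.569, -0.1531, 0.1123]
eef_rot: [0.124, 0.7, 0.122, -0.692]
wrist_force: [-3.3, 9.1, 27.1]
opening: 0.314
```

```bash
python3 s.py
```

```text
14.85 [ 0.569  -0.1531  0.1123] [ 1.200e-02 -9.000e-04 -9.999e-01] [-3.3  9.1 27.1] 0.314
turn y,z deg [-0.63 -0.28]
```

carry_out(motion=[0,-0.5,-0.25,0.005,-0.003,0.0025,1,0,-0.4,-0.2,0.005,-0.003,0.0025,1,0,-0.4,-0.2,0.005,-0.0025,0.0025,1,0,-0.3,-0.2,0.005,-0.0025,0.0025,1,0,-0.3,-0.2,0.005,-0.0025,0.0025,1])

```text
time_s: 15.35
eef_pos: [0.5694, -0.1503, 0.1119]
eef_rot: [0.129, 0.7, 0.119, -0.692]
wrist_force: [-4.1, 2.5, 26.1]
opening: 0.319
```

```bash
python3 s.py
```

```text
15.35 [ 0.5694 -0.1503  0.1119] [ 0.0127 -0.012  -0.9998] [-4.1  2.5 26.1] 0.319
turn y,z deg [-0.45 -0.9 ]
```

carry_out(motion=[0,-0.5,-0.5,0.005,-0.0015,0.0025,1,0,-0.4,-0.4,0.005,-0.0015,0.0025,1,0,-0.4,-0.4,0.005,-0.0015,0.0025,1,0,-0.4,-0.3,0.005,-0.0015,0.0025,1,0,-0.4,-0.3,0.005,-0.0015,0.0025,1,0,-0.4,-0.3,0.005,-0.0015,0.0025,1,0,-0.4,-0.3,0.005,-0.0015,0.0025,1])

```text
time_s: 16.05
eef_pos: [0.5703, -0.1518, 0.1122]
eef_rot: [-0.126, -0.695, -0.123, 0.697]
wrist_force: [-4.8, 5.3, 26.7]
opening: 0.317
```

```bash
python3 s.py
```

```text
16.05 [ 0.5703 -0.1518  0.1122] [-0.0026 -0.0055 -1.    ] [-4.8  5.3 26.7] 0.317
turn y,z deg [ 0.25 -0.24]
```

The camera calls hold the last target, so they give a steady hold that I can monitor.

```bash
python3 - <<'E'
from h import *
for i in range(80):
    ctrl.camera('side'); o=ctrl.get_obs()
    if i%8==0: print(round(o['time_s'],2),o['eef_pos'].round(4),o['wrist_force'].round(1))
E
python3 s.py side top
```

```text
16.1 [ 0.5703 -0.1518  0.1122] [-5.4  5.9 26.7]
16.5 [ 0.5703 -0.1518  0.1122] [-4.5  5.7 26. ]
16.9 [ 0.5703 -0.1518  0.1122] [-4.8  6.  26.2]
17.3 [ 0.5703 -0.1518  0.1122] [-4.9  5.5 26.6]
17.7 [ 0.5703 -0.1518  0.1122] [-4.9  5.6 26.1]
18.1 [ 0.5703 -0.1518  0.1122] [-4.8  5.2 26. ]
18.5 [ 0.5703 -0.1517  0.1122] [-4.9  5.3 26.4]
18.9 [ 0.5703 -0.1518  0.1122] [-5.1  4.8 26.7]
19.3 [ 0.5703 -0.1518  0.1122] [-4.8  5.3 26.2]
19.7 [ 0.5703 -0.1518  0.1122] [-5.2  5.  26.7]
20.05 [ 0.5703 -0.1518  0.1122] [-0.0025 -0.0055 -1.    ] [-5.   5.6 27. ] 0.315
turn y,z deg [ 0.24 -0.25]
side ring_center 0.5 [ 0.5667 -0.149   0.0457] tool [ 0.0665 -0.0041  0.0022]
side cradle 0.79 [ 0.5669 -0.1557  0.003 ] tool [0.1092 0.002  0.0041]
side bulb_center 0.85 [ 0.5687 -0.1523  0.0739] tool [ 0.0383 -0.0002  0.0016]
side bulb_center 0.74 [ 0.5696 -0.1552  0.1284] tool [-0.0162  0.0031  0.0019]
side bulb_center 0.25 [ 0.5675 -0.1533  0.0019] tool [0.1103 0.     0.0027]
side flask 0.64 [ 0.5687 -0.1478  0.0433] tool [ 0.0689 -0.0045 -0.0001]
top ring_center 0.47 [ 0.4721  0.3473 -0.0026] tool [ 0.1122 -0.5027 -0.0813]
top ring_center 0.47 [0.4409 0.1001 0.0008] tool [ 0.1104 -0.2816  0.0337]
top cradle 0.93 [ 0.5642 -0.1555 -0.001 ] tool [0.1132 0.0009 0.0066]
top bulb_center 0.5 [ 0.5698 -0.1528  0.0728] tool [0.0394 0.0006 0.0007]
top flask 0.39 [ 0.5686 -0.1533  0.0415] tool [0.0707 0.0006 0.0018]
```

```bash
python3 -c "
from bench import ctrl
print(ctrl.hand_in())"
```

```text
the job is handed in; nothing more can be done
None
```

The flask is seated in the cradle ring and pressed down onto the stop, and I handed the job in while still gripping and pressing. I gripped it by the neck, lifted it upright out of the middle-sized cork ring and lowered it into the ring, finishing at about 20.1 s of the 48 s allowed.

**Last checks:**
- **Hold:** I held a constant target from 16.05 to 20.15 s, with readings to 20.05 s. The tool height was steady at 0.1122 m and the upward wrist force at 26–27 N, about twice the spring's 13 N.
- **Full travel:** the force jumped from about 11 to 31 N at tool height 0.112 m, the height predicted for the stop. The networks put the ring centre at 0.046 m (nominal 0.047) and the bulb centre at 0.073–0.074 m (nominal 0.073).
- **Clearances:** the pictures showed the fingers above the ring and clear of the lens. I did not move near the conical flask, jar or tray, and did not measure them again at the end.

**Not perfect:**
- **Early dip:** in the first press the force dropped to 10.9 N at 13.3 s, with the tool about 1 mm higher. I pressed again, and every later reading was 22 N or more.
- **Sideways load:** about 7 N remained during the hold, because the tool sat 2–4 mm from the estimated ring axis.
- **Tilt:** the tool was about 0.35° off vertical during the hold. It reached about 1.8° while carrying the flask and 1° while pressing.
- **Detections:** some network reports at the end were false, such as a ring centre at the empty cork ring and another at the conical flask.

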